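Turn a brass-faced panel face down with the lifter

TASK

Take the lifter by its handle, slide its blade under the panel's overhanging edge opposite the pad, feel for the batten and push the panel gently along the bench until its other edge presses lightly and squarely against the pad's stop rail. Then raise and tip that edge with the blade so that the panel turns over about the rail and comes to lie face down on the pad, and stand the lifter back on its blade on the bench, clear of the panel and pad. Never press hard on the panel or lift it bodily into the air, touch it only with the lifter, and leave everything else on the bench where it is.

Things in the scene. Friction and masses are not known exactly. Their poses are not given: they have to be found in the camera images.
- panel: loose wooden board 80 (x) x 100 (y) x 8 mm clad in brass on its face, with a border 10 mm wide and 2 mm proud; two battens under it, each 12 (x) x 100 (y) x 6 mm, centred at x = -16 and +16 mm; 16 mm high in all, 0.1 to 0.2 kg. Origin: centre, level with the battens' undersides; z towards the face (up at the start), +x towards the pad. Stands on its battens on the bench
- panel_edge (a point): middle of the underside of the panel's overhang at its -x end, the edge away from the pad: there the board reaches 18 mm past its batten, 6 mm above the bench. The other (+x) end overhangs its batten in the same way and stands 11 to 53 mm short of the pad's rail, up to 0.1 rad askew
- pad: cork-topped turning pad fixed to the bench: 120 (x) x 150 (y) x 13 mm high. Origin: centre of its underside; x points away from the panel. Along its -x side, facing the panel, it carries a clamped dark wooden stop rail 150 mm long, 12.5 mm high, whose upright front face stands anywhere from 62 to 86 mm from the pad's centre (at x = -62 to -86 mm): where exactly is not measured. The rail is part of the pad and does not give
- lifter: loose flat steel blade 95 (x) x 36 (y) x 2.5 mm with an upright square wooden handle, 26 (x) x 16 (y) mm, up to 85 mm high; stands on its blade on the bench; 150 g. Origin: on the underside, under the handle's axis; x towards the leading edge, 70 mm ahead of that axis (the blade ends 25 mm behind it); z up the handle. To be gripped across the 16 mm (y) from above
- lifter_tip (a point): middle of the lifter blade's leading edge, half way up its 2.5 mm thickness
- jar: bystander: white jar, 52 mm wide, 55 mm high, beside the pad; origin: centre of its underside
- punch: bystander: square steel chasing punch lying flat, about 120 x 8 x 8 mm, beside the panel; origin: middle of its thick part, underside; x along it
- spare: bystander: bare wooden block 60 x 75 x 14 mm lying flat; origin: centre of its underside
- tin: bystander: red tin of brushes, 84 mm wide, 110 mm high, brushes to 195 mm; origin: centre of its underside
- mallet: bystander: chasing hammer lying flat, about 220 mm long; x along it
- ink: bystander: thin black bottle, 28 mm wide, 85 mm high; origin: centre of its underside
- mug: bystander: white mug, 76 mm wide, 85 mm high; origin: centre of its underside

How it is judged:
On the way, in this order (a step that is already met when the one before it is completed fails the run):
1. with the lifter's leading edge under the panel's overhang, the still flat panel is pressed (over 1 N) against the pad's rail (x of lifter_tip in the frame of panel between -0.04 and -0.018 m and z of lifter_tip in the frame of panel below 0.007 m and angle between panel's own z axis and vertical below 0.1 rad and contact force between panel and pad above 1 N and contact force between lifter and panel above 0.5 N and angle between the x axis of panel and the x axis of pad, either way round below 0.08 rad), for 0.2 s.
2. the panel is raised on edge by the lifter (tilted 60 to 97 degrees, lifter touching it) (angle between panel's own z axis and vertical between 1.05 and 1.7 rad and contact force between lifter and panel above 0.05 N), for 0.05 s.
At the end, for the whole second after the job is handed in: The panel lies face down flat on the pad and its rail (within 0.1 rad; its centre at most 80 mm before or 50 mm beyond the pad's centre along x, 50 mm to either side), at rest; the lifter stands on its blade on the bench (within 0.06 rad), at rest, touching neither panel nor pad (angle between panel's own z axis and vertical above 3.04159 rad and x of panel in the frame of pad between -0.08 and 0.05 m and y of panel in the frame of pad between -0.05 and 0.05 m and height (world z) of panel between 0.025 and 0.033 m and linear speed of each of panel, lifter below 0.02 m/s and angle between lifter's own z axis and vertical below 0.06 rad and height (world z) of lifter below 0.004 m and contact force between lifter and panel below 0.01 N and contact force between lifter and pad below 0.01 N).
It fails at once if the lifter presses on the panel with more than 15 N (contact force between lifter and panel above 15 N).
It fails at once if the gripper or arm touches the panel (contact force between the arm and panel above 0.3 N).
It fails at once if the fingers touch the panel (contact force between the fingers and panel above 0.3 N).
It fails at once if the panel is lifted bodily: its origin is more than 80 mm above the bench (height (world z) of panel above 0.08 m).
It fails at once if a bystander is moved more than 20 mm (distance of any of jar, punch, spare, tin, mallet, ink, mug from where it was at the start of the episode above 0.02 m).
It also fails if it takes over 56 s, if anything falls off the work surface, if the arm or the gripper's body presses on something with over 40 N, if the wrist force passes 120 N, or if a joint passes its speed limit or range.

ROBOT

A 6-joint arm with a two-finger parallel gripper is mounted at the origin on the work surface. World frame = base frame: x ahead of the robot, y to its left, z up, the work surface at z = 0. Lengths are in m, angles in rad, forces in N, time in s.
With the tool pointing down it reaches from about 0.275 to 0.975 m from the base axis. Payload 8.4 kg.
Tool frame: the origin (TCP) lies at the very end of the fingers, on their centre line; the grasp point (between the pads) lies 19 mm behind it; z points along the fingers, y is the line along which they close (so a half turn about z gives the same grasp; the last joint's range is limited). The gripper opens to 92 mm and grips with 3 to 60 N. Pads are 20 mm wide; open, the fingers measure 128 mm over their backs; the gripper's body (75 mm by 189 mm) begins 69 mm behind the grasp point.
Start: joints at [1.189, 0.353, 1.633, -0, 1.155, -0.002], TCP at [0.232, 0.58, 0.215] pointing down, gripper open.
Joint ranges: [-2.63, 2.63], [-0.92, 2.1], [0.06, 2.66], [-1.3, 4.44], [0, 2.69], [-3.02, 3.02]. Speed limits (rad/s): [2.22, 2.22, 2.79, 3.14, 3.14, 3.14].

INTERFACE

Orientations are given as a unit quaternion [w, x, y, z].
In Python, from workcell import robot gives the robot as it stands. The module is installed in compiled form; this text tells all that it offers.
- The arm moves only by the tool carry_out, never from a script. Its argument "plan" is one flat list of numbers, 5 for each row, row after row: the opening, from -1 (shut) to 1 (fully open), then the shift along the tool's x, y, z in m, then the turn about the tool's z in rad. A call has 1 to 12 rows; each row shifts and turns the commanded pose from where the row before left it, along the tool's axes as they then stand; what a row does not reach is not made up. A row lasts 1/8 s, in which the tool goes at most 62.5 mm and 10.7 degrees, less where a joint would pass 70% of its speed; a pose out of reach is approached as far as the arm can. A call is refused whole if a number of a shift passes 0.0625 or a number of a turn 0.188, either way. A call with a gripper value outside its range is refused whole. The fingers move at their own pace and stop on an object; the grip force is fixed at half the most. Time passes only in rows, so rows that do not move let the fingers close. It gives the time, the measured TCP pose, the force, the opening and the grip force at its end, in the units of the state.
- robot.state(): the state, without advancing time (a new reading comes with each control period).
- robot.read_camera(name): name is "scene" or "top"; returns a dict with "pixels" (384x512x3 uint8, red, green, blue), "mtx" (3x3 intrinsics, pixels), "eye" and "orientation" of the camera in the world. Camera axes: x right, y up, looking along -z (the intrinsics and any distortion apply to the point x, -y, -z); pixel columns grow to the right and rows downward; lengths in m; the calibration is good to about 2 mm. A picture is of the moment at which its call begins. There is no depth.
- robot.finish_job(): hands the job in; it is judged then, once.
Trained networks look in a picture, given as the dict that the camera call returned (one of the last four; its "shot" number tells which), for a name from the list of things; names that differ only in an ending like _2 or _b are one class to them, and where a whole thing is asked for, a point or a joint stands for the part that bears it (a point fixed in the world has none). Each returns a list of dicts, best first, with "confidence" (0 to 1); they miss things now and then, are a little off and sometimes report something else, mostly with a low value. They report only what shows in the picture. A call takes as long as a camera call.
- robot.find_in(picture, query): "location" ([row, column] in pixels, amid what is visible of it).
- robot.silhouettes(picture, query): "region" (384x512 bool, what is visible of it) and "location" ([row, column] in pixels, amid what is visible of it).
- robot.pinpoint(picture, query): "location" ([row, column] in pixels: a listed point, or the origin of a listed thing).
The state is a dict: "t": time; "joint_positions": joint angles; "dq": joint speeds; "joint_torque": joint torques, N m; "ee_pos": TCP position; "tool_rot": TCP orientation; "wrist_force": force on the tool from outside, world axes, zero at the start; "ft_torque": the same for the moment, N m; "grip_width": finger opening in m; "grip_force": force on a finger pad.
Only numpy, scipy, OpenCV 4.12 (cv2) and the standard library are available. Lean on these libraries where they do the work, as an engineer would, in place of code of your own. Each camera call takes 0.05 s, during which the arm holds its last target. There are 200 camera calls.

## Working session

There is one attempt and no reset: what is moved stays moved. The work goes in short steps, Python scripts to look and compute and a tool call to move; the robot and the scene stay as the last step left them, time stands still between calls to the robot, and variables do not carry over. Pictures are saved under pics/ and viewed, at most 10 in all, crops included, and the job is handed in when it is done.

Besides the shell and the picture viewer there is one more tool, called after "Request:" as name(argument=value, ...) on one line, values as JSON. carry_out: Moves the arm, as the interface text tells. Its arguments: {"type":"object","properties":{"plan":{"type":"array","items":{"type":"number"}}},"required":["plan"]}

```bash
mkdir -p pics
cat > h.py <<'E'
import numpy as np, cv2
from scipy.spatial.transform import Rotation as R
from workcell import robot
def rot(q): return R.from_quat([q[1],q[2],q[3],q[0]]).as_matrix()
def ray(p,rc):
    M=np.array(p['mtx']); d=np.array([(rc[1]-M[0,2])/M[0,0],-(rc[0]-M[1,2])/M[1,1],-1.])
    return np.array(p['eye']), rot(p['orientation'])@d
def at(p,rc,z):
    e,d=ray(p,rc); return e+d*(z-e[2])/d[2]
def proj(p,X):
    M=np.array(p['mtx']); c=rot(p['orientation']).T@(np.array(X)-p['eye']); 
    return np.array([M[1,2]-M[1,1]*c[1]/-c[2], M[0,2]+M[0,0]*c[0]/-c[2]])
def save(p,n): cv2.imwrite('pics/'+n,cv2.cvtColor(p['pixels'],cv2.COLOR_RGB2BGR))
E
cat > a.py <<'E'
from h import *
np.set_printoptions(precision=4,suppress=True)
s=robot.state(); print({k:np.round(v,4) for k,v in s.items()})
P={}
for n in('top','scene'):
    p=robot.read_camera(n); save(p,n+'0.png'); P[n]=p
    print(n,p['eye'],p['orientation'],p['mtx'],[k for k in p])
    for q,z in(('panel',0),('panel_edge',.006),('pad',0),('lifter',0),('lifter_tip',.00125),('jar',0),('punch',0),('spare',0),('tin',0),('mallet',0),('ink',0),('mug',0)):
        for r in robot.pinpoint(p,q)[:2]: print(q,round(r['confidence'],2),np.round(r['location'],1),at(p,r['location'],z)[:2])
p=P['top']
for q,z in(('panel',.016),('pad',.013),('lifter',.0025)):
    for r in robot.silhouettes(p,q)[:1]:
        c=max(cv2.findContours(r['region'].astype(np.uint8),0,2)[0],key=cv2.contourArea)
        b=cv2.boxPoints(cv2.minAreaRect(c)); print(q,r['confidence']); print(np.array([at(p,(y,x),z)[:2] for x,y in b]))
E
python3 a.py
```

```text
{'t': np.float64(0.0), 'joint_positions': array([ 1.1886,  0.3536,  1.6341, -0.    ,  1.1552, -0.0024]), 'dq': array([-0.0006,  0.0003,  0.0003, -0.0012, -0.0013,  0.0006]), 'joint_torque': array([ -0.0012, -59.3864, -33.4217,   0.0697,   0.0236,  -0.0001]), 'ee_pos': array([0.2315, 0.58  , 0.2139]), 'tool_rot': array([-0.0001,  0.1887,  0.982 , -0.0007]), 'wrist_force': array([-0.1256,  0.352 ,  0.6454]), 'ft_torque': array([ 0.0229, -0.011 ,  0.0131]), 'grip_force': np.float64(0.0), 'grip_width': np.float64(0.0917)}
top [0.3658 0.0408 1.1622] [-0.6991 -0.0578  0.0641  0.7098] [[400.6226   0.     257.1045]
 [  0.     400.6226 189.7178]
 [  0.       0.       1.    ]] ['pixels', 'mtx', 'eye', 'orientation', 'shot']
panel 0.94 [199.8 274. ] [ 0.5377 -0.0202]
panel 0.54 [186.2 350.3] [ 0.575  -0.2467]
panel_edge 0.72 [202.8 285.1] [ 0.5275 -0.0521]
pad 0.95 [193.5 227. ] [0.5584 0.1175]
pad 0.55 [156.5 232.6] [0.6702 0.1004]
lifter_tip 0.91 [186.7 350.2] [ 0.5733 -0.246 ]
jar 0.57 [155.5 230.5] [0.6733 0.1067]
punch 0.45 [237.2 257.7] [0.4293 0.0293]
spare 0.59 [130.8 316.1] [ 0.7468 -0
[... 597 characters left out ...]
9 [231.  301.9] [0.6719 0.0887]
pad 0.83 [199.6 291.1] [0.5577 0.123 ]
lifter 0.96 [252.  118.4] [ 0.5545 -0.309 ]
lifter_tip 0.56 [251.1 149.7] [ 0.5817 -0.2459]
jar 0.79 [231.  302.3] [0.6675 0.0929]
spare 0.75 [299.8 211. ] [ 0.7552 -0.1637]
spare 0.51 [200.8 290.7] [0.5614 0.1198]
tin 0.74 [146.4 311.6] [0.3624 0.3026]
mallet 0.76 [220.3 394. ] [0.7291 0.315 ]
ink 0.76 [317.2 150.7] [ 0.7437 -0.2788]
mug 0.76 [163.5 365.6] [0.5066 0.3999]
panel 0.6
[[ 0.4966  0.0336]
 [ 0.5955  0.0133]
 [ 0.5789 -0.0663]
 [ 0.4803 -0.0449]]
pad 0.56
[[0.4912 0.198 ]
 [0.6438 0.1668]
 [0.6124 0.0329]
 [0.4611 0.067 ]]
lifter 0.71
[[ 0.5434 -0.2371]
 [ 0.5927 -0.2471]
 [ 0.5749 -0.3541]
 [ 0.5258 -0.3434]]
```

Run:
```python
import cv2
a=cv2.imread('pics/top0.png');cv2.imwrite('pics/t1.png',cv2.resize(a[120:270,180:380],None,fx=4,fy=4,interpolation=cv2.INTER_CUBIC))
a=cv2.imread('pics/scene0.png');cv2.imwrite('pics/s1.png',cv2.resize(a,(800,600)))
```

```text
(no output)
```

View pics/t1.png

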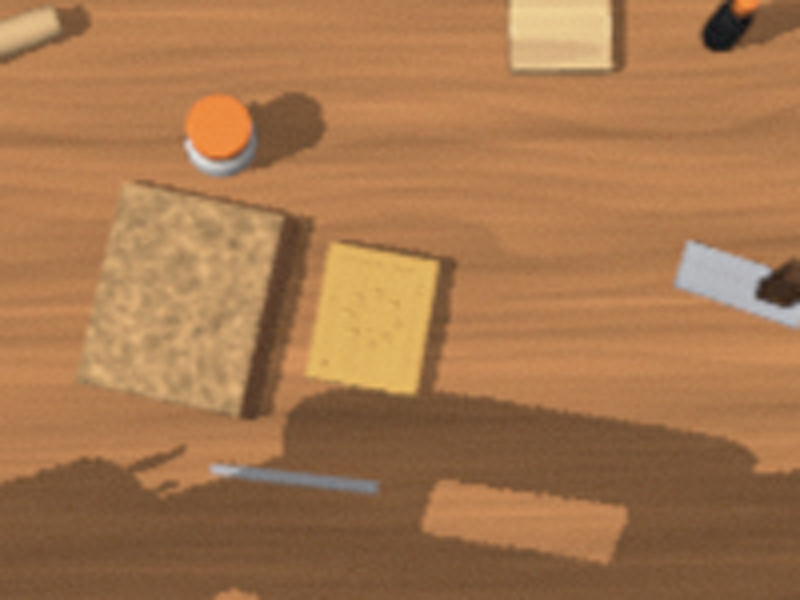

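View pics/s1.png

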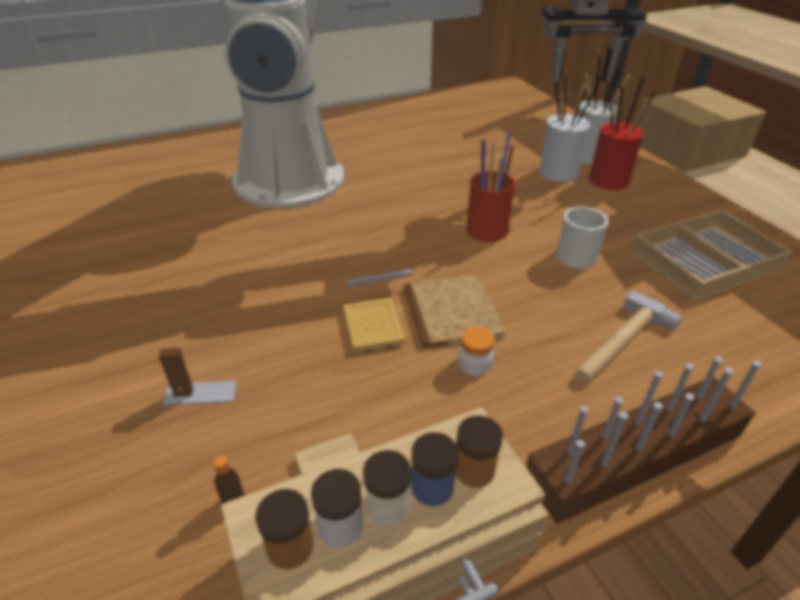

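The panel (t1 crop ~372,318) lies right of the pad (~180,300), the dark rail is at ~265,320, and the lifter blade's front edge is at ~(682,265). The bench between lifter and panel is clear.

```bash
cat > b.py <<'E'
from h import *
np.set_printoptions(precision=4,suppress=True)
p=robot.read_camera('top'); I=p['pixels'].astype(int)
def box(m,z,n):
    m=m.astype(np.uint8); k,l,s,c=cv2.connectedComponentsWithStats(m); 
    i=1+np.argmax(s[1:,4]); ct=max(cv2.findContours((l==i).astype(np.uint8),0,2)[0],key=cv2.contourArea)
    b=cv2.boxPoints(cv2.minAreaRect(ct)); w=np.array([at(p,(y,x),z)[:2] for x,y in b]); print(n,s[i,4],'ctr',w.mean(0)); print(w)
    for a,c in((0,1),(1,2)): d=w[c]-w[a]; print('  len',np.hypot(*d),'ang',np.degrees(np.arctan2(d[1],d[0]))%180)
r,g,b=I[...,0],I[...,1],I[...,2]
def win(m,r0,r1,c0,c1):
    o=np.zeros_like(m); o[r0:r1,c0:c1]=m[r0:r1,c0:c1]; return o
box(win(b>r-10,170,215,340,400),.0025,'blade')
for r_ in (200,):
  print('row',r_,[tuple(I[r_,c]) for c in range(236,262)])
box(win((r-b>85)&(g-b>60),165,225,250,300),.016,'panel')
sc=robot.read_camera('scene')
for q,z in(('lifter',0),('lifter_tip',.00125)):
  for pp in(p,sc):
    for x in robot.pinpoint(pp,q)[:1]: print(q,x['confidence'],at(pp,x['location'],z)[:2])
J=sc['pixels']; cv2.imwrite('pics/s2.png',cv2.resize(cv2.cvtColor(J[150:300,80:360],cv2.COLOR_RGB2BGR),None,fx=2.8,fy=2.8,interpolation=cv2.INTER_CUBIC))
E
python3 b.py
```

```text
blade 282 ctr [ 0.5606 -0.2899]
[[ 0.5607 -0.2402]
 [ 0.5928 -0.2531]
 [ 0.5605 -0.3397]
 [ 0.5286 -0.3265]]
  len 0.034634409965718406 ang 158.24298626565925
  len 0.09243582687718441 ang 69.50723291981878
row 200 [(np.int64(184), np.int64(144), np.int64(101)), (np.int64(193), np.int64(151), np.int64(104)), (np.int64(208), np.int64(163), np.int64(111)), (np.int64(219), np.int64(174), np.int64(119)), (np.int64(207), np.int64(161), np.int64(110)), (np.int64(193), np.int64(149), np.int64(101)), (np.int64(191), np.int64(150), np.int64(103)), (np.int64(181), np.int64(144), np.int64(100)), (np.int64(144), np.int64(113), np.int64(76)), (np.int64(104), np.int64(74), np.int64(51)), (np.int64(95), np.int64(68), np.int64(48)), (np.int64(89), np.int64(61), np.int64(39)), (np.int64(94), np.int64(66), np.int64(46)), (np.int64(105), np.int64(74), np.int64(51)), (np.int64(117), np.int64(83), np.int64(52)), (np.int64(119), np.int64(83), np.int64(56)), (np.int64(123), np.int64(86), np.int64(58)), (np.int64(148), np.int64(102), np.int64(66)), (np.int64(180), np.int64(128), np.int64(84)), (np.int64(181), np.int64(125), np.int64(82)), (np.int64(175), np.int64(121), np.int64(79)), (np.int64(174), np.int64(121), np.int64(77)), (np.int64(193), np.int64(143), np.int64(85)), (np.int64(218), np.int64(170), np.int64(96)), (np.int64(223), np.int64(179), np.int64(97)), (np.int64(223), np.int64(179), np.int64(99))]
panel 943 ctr [ 0.5374 -0.0151]
[[ 0.4967  0.0345]
 [ 0.5941  0.0154]
 [ 0.578  -0.0654]
 [ 0.4809 -0.0451]]
  len 0.0993410399635015 ang 168.87628786016754
  len 0.08231750395453877 ang 78.6760338591883
lifter 0.67 [ 0.5519 -0.3124]
lifter 0.71 [ 0.5487 -0.3092]
lifter_tip 0.92 [ 0.5748 -0.2455]
lifter_tip 0.98 [ 0.5842 -0.2434]
```

Request:
carry_out(plan=[1,0,0,-0.04,0,1,0,0,-0.03,0,1,-0.0393,-0.0443,0,0,1,-0.0393,-0.0443,0,0,1,-0.0393,-0.0443,0,0,1,-0.0393,-0.0443,0,0,1,-0.0393,-0.0443,0,0,1,-0.0393,-0.0443,0,0,1,-0.0393,-0.0443,0,0,1,-0.0393,-0.0443,0,0,1,-0.0393,-0.0443,0,0,1,-0.0393,-0.0443,0,0])

```text
t: 3.25
ee_pos: [0.4329, 0.0214, 0.285]
tool_rot: [0.001, 0.189, 0.982, 0.0]
wrist_force: [0.5, 0.1, -0.5]
grip_width: 0.0917
grip_force: 0.0
```

Request:
carry_out(plan=[1,-0.0393,-0.0443,0,0,1,-0.0393,-0.0443,0,0,1,-0.0393,-0.0443,0,0,1,-0.0393,-0.0443,0,0,1,0,0,0,0.18,1,0,0,0,0.18,1,0,0,0,0.18,1,0,0,0,0.18,1,0,0,0,0.18,1,0,0,0,0.18,1,0,0,0,0.18,1,0,0,0,0.18])

```text
t: 4.75
ee_pos: [0.5128, -0.1995, 0.2846]
tool_rot: [0.0, 0.791, 0.611, 0.0]
wrist_force: [0.7, 0.2, 0.0]
grip_width: 0.0916
grip_force: 0.0
```

Request:
carry_out(plan=[1,0,0,0,0.102,1,-0.0452,0.0382,0,0,1,-0.0452,0.0382,0,0,1,0,0,0.055,0,1,0,0,0.055,0,1,0,0,0.055,0,1,0,0,0.03,0,1,0,0,0,0])

```text
t: 5.75
ee_pos: [0.5518, -0.3098, 0.0872]
tool_rot: [-0.002, 0.82, 0.573, -0.001]
wrist_force: [0.5, 0.0, 0.6]
grip_width: 0.0917
grip_force: 0.0
```

Run:
```python
from h import *
sc=robot.read_camera('scene'); J=sc['pixels']
e=np.array(robot.state()['ee_pos']); print(e,proj(sc,e))
for q,z in(('lifter',0),('lifter_tip',.00125)):
    for x in robot.pinpoint(sc,q)[:1]: print(q,x['confidence'],at(sc,x['location'],z)[:2])
cv2.imwrite('pics/s3.png',cv2.resize(cv2.cvtColor(J[100:300,60:320],cv2.COLOR_RGB2BGR),None,fx=3,fy=3,interpolation=cv2.INTER_CUBIC))
```

```text
[ 0.55311522 -0.31050886  0.08924927] [222.97849782 107.09720779]
lifter 0.8 [ 0.54517333 -0.30716831]
lifter_tip 0.62 [ 0.56873022 -0.24272025]
```

View pics/s3.png

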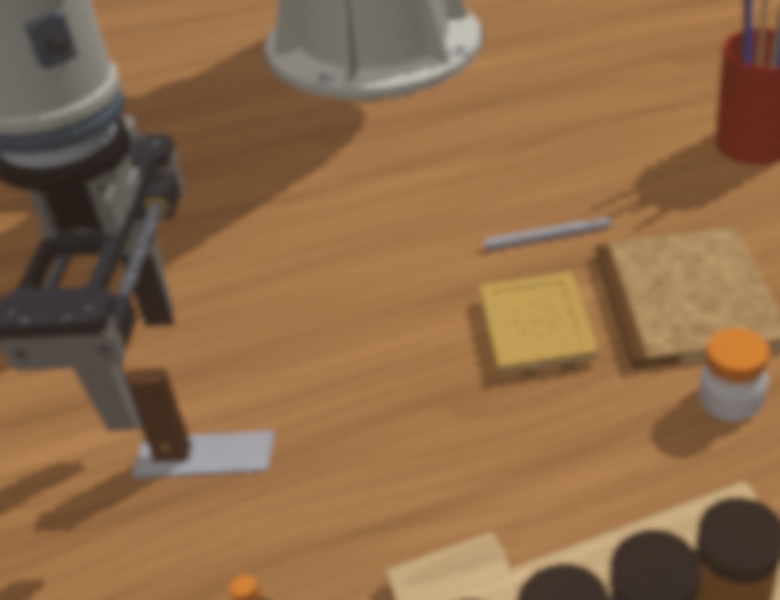

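The fingers straddle the handle (s3 ~(150,410)), with the blade ahead of it (~(210,452)). I'll go down and close.

Request:
carry_out(plan=[1,0,0,0.025,0,1,0,0,0.024,0,-1,0,0,0,0,-1,0,0,0,0,-1,0,0,0,0,-1,0,0,0,0,-1,0,0,0,0,-1,0,0,0,0,-1,0,0,0,0,-1,0,0,0,0])

```text
t: 7.15
ee_pos: [0.5533, -0.3107, 0.0405]
tool_rot: [-0.0, 0.82, 0.573, -0.0]
wrist_force: [-0.2, 0.4, -0.9]
grip_width: 0.0156
grip_force: 30.0
```

```bash
cat > c.py <<'E'
from h import *
np.set_printoptions(precision=4,suppress=True)
s=robot.state(); print({k:np.round(s[k],4) for k in('t','ee_pos','tool_rot','wrist_force','ft_torque','grip_width','grip_force')})
m=rot(s['tool_rot']); print('tool x ang',np.degrees(np.arctan2(m[1,0],m[0,0])))
zt=s['ee_pos'][2]-.04+.00125
for n in('top','scene'):
    p=robot.read_camera(n)
    for x in robot.pinpoint(p,'lifter_tip')[:1]: w=at(p,x['location'],zt); print(n,'tip',x['confidence'],w,'in tool',m.T@(w-s['ee_pos']))
    for x in robot.pinpoint(p,'panel_edge')[:1]: print(n,'pe',x['confidence'],at(p,x['location'],.006))
    if n=='top':
        P=p
E
python3 c.py
```

```text
{'t': np.float64(7.15), 'ee_pos': array([ 0.5533, -0.3107,  0.0405]), 'tool_rot': array([-0.0001,  0.8197,  0.5728, -0.0001]), 'wrist_force': array([-0.2323,  0.4081, -0.8675]), 'ft_torque': array([-0.0983,  0.1916,  0.0058]), 'grip_width': np.float64(0.0156), 'grip_force': np.float64(29.9993)}
tool x ang 69.88869622525098
top tip 0.52 [ 0.5843 -0.2429  0.0017] in tool [0.0743 0.0058 0.0387]
top pe 0.55 [ 0.53   -0.0589  0.006 ]
scene tip 0.93 [ 0.5769 -0.2435  0.0017] in tool [ 0.0712 -0.0009  0.0387]
scene pe 0.61 [ 0.5323 -0.0451  0.006 ]
```

Request:
carry_out(plan=[-1,0,0,-0.01,0,-1,0,0,0,-0.136,-1,0.0535,-0.0259,0,0,-1,0.0535,-0.0259,0,0,-1,0.0535,-0.0259,0,0,-1,0,0,0,0,-1,0,0,0,0])

```text
t: 8.32
ee_pos: [0.5127, -0.1376, 0.0513]
tool_rot: [0.001, 0.779, 0.628, 0.0]
wrist_force: [0.2, -0.1, -1.3]
grip_width: 0.0159
grip_force: 30.0
```

```bash
cat >> c.py <<'E'
I=P['pixels'].astype(int); r,g,b=I[...,0],I[...,1],I[...,2]
def win(m,r0,r1,c0,c1):
    o=np.zeros_like(m); o[r0:r1,c0:c1]=m[r0:r1,c0:c1]; return o
def box(m,z,n):
    k,l,st,_=cv2.connectedComponentsWithStats(m.astype(np.uint8)); i=1+np.argmax(st[1:,4])
    ct=max(cv2.findContours((l==i).astype(np.uint8),0,2)[0],key=cv2.contourArea)
    w=np.array([at(P,(y,x),z)[:2] for x,y in cv2.boxPoints(cv2.minAreaRect(ct))]); e=[w[1]-w[0],w[2]-w[1]]
    print(n,'ctr',w.mean(0),[ (np.hypot(*d),np.degrees(np.arctan2(d[1],d[0]))%180) for d in e])
box(win((r-b>85)&(g-b>60),165,225,225,300),.016,'panel')
for x in robot.silhouettes(P,'pad')[:1]: box(x['region'],.013,'pad')
cv2.imwrite('pics/t_%d.png'%(s['t']*100),cv2.resize(cv2.cvtColor(P['pixels'][140:240,190:350],cv2.COLOR_RGB2BGR),None,fx=5,fy=5,interpolation=cv2.INTER_CUBIC))
E
python3 c.py; ls pics
```

```text
{'t': np.float64(8.325), 'ee_pos': array([ 0.5127, -0.1376,  0.0513]), 'tool_rot': array([0.0008, 0.7786, 0.6275, 0.0004]), 'wrist_force': array([ 0.1663, -0.1092, -1.3489]), 'ft_torque': array([-0.0756,  0.0809,  0.0433]), 'grip_width': np.float64(0.0159), 'grip_force': np.float64(29.9992)}
tool x ang 77.73683755511327
top tip 0.66 [ 0.5192 -0.0751  0.0126] in tool [ 0.0624 -0.007   0.0387]
top pe 0.62 [ 0.5212 -0.0627  0.006 ]
scene tip 0.71 [ 0.5219 -0.0722  0.0126] in tool [ 0.0658 -0.005   0.0387]
scene pe 0.97 [ 0.5401 -0.0499  0.006 ]
panel ctr [ 0.5371 -0.0155] [(np.float64(0.09978218174543291), np.float64(168.68633937172777)), (np.float64(0.08177435923556862), np.float64(78.48562534643753))]
pad ctr [0.5539 0.1168] [(np.float64(0.15206658530787942), np.float64(168.0159239544513)), (np.float64(0.13892653802309313), np.float64(76.39124758042968))]
s1.png
s2.png
s3.png
scene0.png
t1.png
t_832.png
top0.png
```

View pics/t_832.png

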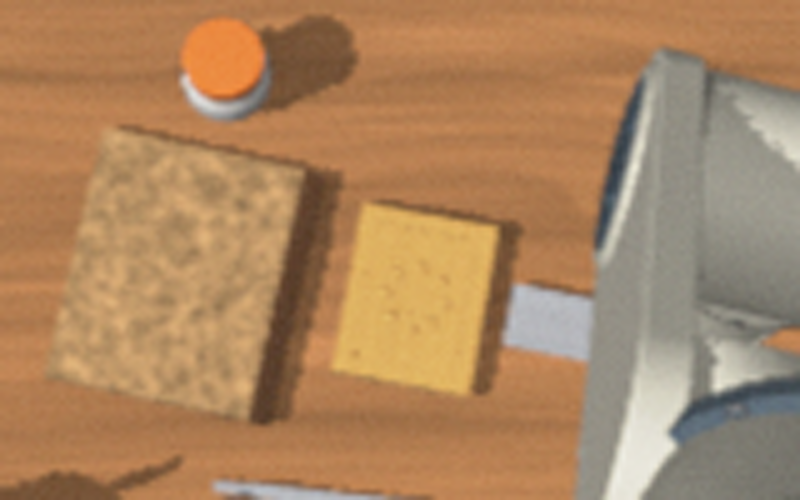

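The blade tip (crop ~508,317) is aligned with the panel's edge middle (~485,310), about 13 mm short of it. I'll lower it and go under.

Request:
carry_out(plan=[-1,0,0,0.005,0,-1,0,0,0.0048,0,-1,0,0,0,0,-1,0.004,0,0,0,-1,0.004,0,0,0,-1,0.004,0,0,0,-1,0.004,0,0,0,-1,0.004,0,0,0,-1,0,0,0,0])

```text
t: 9.8
ee_pos: [0.5161, -0.1175, 0.0408]
tool_rot: [0.0, 0.779, 0.627, 0.0]
wrist_force: [-0.1, 0.3, -1.3]
grip_width: 0.0159
grip_force: 30.0
```

Request:
carry_out(plan=[-1,0.002,0,0,0,-1,0.002,0,0,0,-1,0.002,0,0,0,-1,0,0,0,0])

```text
t: 10.3
ee_pos: [0.5173, -0.1118, 0.0408]
tool_rot: [-0.0, 0.779, 0.627, -0.0]
wrist_force: [0.2, -0.3, -0.6]
grip_width: 0.016
grip_force: 30.0
```

Request:
carry_out(plan=[-1,0.002,0,-0.0007,0,-1,0.002,0,0,0,-1,0.002,0,0,0,-1,0.002,0,0,0,-1,0.002,0,0,0,-1,0.002,0,0,0])

```text
t: 11.05
ee_pos: [0.5199, -0.1001, 0.0415]
tool_rot: [0.0, 0.779, 0.627, -0.0]
wrist_force: [-1.2, -0.3, -0.5]
grip_width: 0.0155
grip_force: 30.0
```

Request:
carry_out(plan=[-1,0.002,0,0,0,-1,0.002,0,0,0,-1,0.002,0,0,0,-1,0.002,0,0,0])

```text
t: 11.55
ee_pos: [0.5216, -0.0922, 0.0415]
tool_rot: [0.0, 0.779, 0.627, 0.0]
wrist_force: [0.1, 0.2, -0.8]
grip_width: 0.0161
grip_force: 30.0
```

```bash
python3 c.py
```

```text
{'t': np.float64(11.55), 'ee_pos': array([ 0.5216, -0.0922,  0.0415]), 'tool_rot': array([0.    , 0.7789, 0.6272, 0.    ]), 'wrist_force': array([ 0.0766,  0.2018, -0.8272]), 'ft_torque': array([-0.2236,  0.1058, -0.0107]), 'grip_width': np.float64(0.0161), 'grip_force': np.float64(29.9995)}
tool x ang 77.68055254352971
top tip 0.49 [ 0.5343 -0.0238  0.0027] in tool [ 0.0695 -0.0022  0.0388]
top pe 0.56 [ 0.5367 -0.0453  0.006 ]
scene tip 0.64 [ 0.5317 -0.0247  0.0027] in tool [ 0.0681 -0.0046  0.0388]
scene pe 0.73 [ 0.5375 -0.0285  0.006 ]
panel ctr [ 0.5403 -0.0023] [(np.float64(0.09999026175572545), np.float64(167.53991407255398)), (np.float64(0.08225777971866148), np.float64(77.18259789272936))]
pad ctr [0.555  0.1144] [(np.float64(0.15557099847951494), np.float64(167.39293029751585)), (np.float64(0.13799813542605976), np.float64(75.76959350749866))]
```

Request:
carry_out(plan=[-1,0.001,0,0,0,-1,0.001,0,0,0,-1,0.001,0,0,0,-1,0.001,0,0,0])

```text
t: 12.4
ee_pos: [0.5224, -0.0884, 0.0415]
tool_rot: [-0.0, 0.779, 0.627, -0.0]
wrist_force: [-1.0, -0.8, -1.2]
grip_width: 0.0158
grip_force: 30.0
```

Request:
carry_out(plan=[-1,0.001,0,0,0,-1,0.001,0,0,0,-1,0.001,0,0,0])

```text
t: 12.78
ee_pos: [0.5231, -0.0854, 0.0415]
tool_rot: [0.0, 0.779, 0.627, 0.0]
wrist_force: [-0.4, -1.0, -1.9]
grip_width: 0.0158
grip_force: 30.0
```

```bash
python3 c.py|grep -v ' tip\| pe'
```

```text
{'t': np.float64(12.775), 'ee_pos': array([ 0.5231, -0.0854,  0.0415]), 'tool_rot': array([0.    , 0.7789, 0.6272, 0.    ]), 'wrist_force': array([-0.4132, -1.0023, -1.9351]), 'ft_torque': array([-0.2415,  0.1521,  0.0224]), 'grip_width': np.float64(0.0158), 'grip_force': np.float64(29.9995)}
tool x ang 77.68548289519495
panel ctr [0.5418 0.0047] [(np.float64(0.09949060092039468), np.float64(168.04378307690175)), (np.float64(0.08003549730184854), np.float64(77.65049641269036))]
pad ctr [0.5541 0.1171] [(np.float64(0.1517490096583314), np.float64(168.00532293275697)), (np.float64(0.13573501620535192), np.float64(76.39123939364063))]
```

Request:
carry_out(plan=[-1,0.0007,0,0,0,-1,0.0007,0,0,0,-1,0.0007,0,0,0])

```text
t: 13.5
ee_pos: [0.5235, -0.0834, 0.0415]
tool_rot: [0.0, 0.779, 0.627, -0.0]
wrist_force: [-1.2, -0.8, -0.8]
grip_width: 0.0156
grip_force: 30.0
```

Request:
carry_out(plan=[-1,0.0007,0,0,0,-1,0.0007,0,0,0])

```text
t: 13.75
ee_pos: [0.5238, -0.082, 0.0415]
tool_rot: [0.0, 0.779, 0.627, 0.0]
wrist_force: [-0.3, -0.8, -1.3]
grip_width: 0.0158
grip_force: 30.0
```

```bash
python3 c.py|grep -v ' tip\| pe'
```

```text
{'t': np.float64(13.75), 'ee_pos': array([ 0.5238, -0.082 ,  0.0415]), 'tool_rot': array([0.    , 0.7789, 0.6272, 0.    ]), 'wrist_force': array([-0.3296, -0.8426, -1.2847]), 'ft_torque': array([-0.2768,  0.1204,  0.0636]), 'grip_width': np.float64(0.0158), 'grip_force': np.float64(29.9995)}
tool x ang 77.6835806990871
panel ctr [0.5425 0.0077] [(np.float64(0.09949867650415466), np.float64(168.07243090250392)), (np.float64(0.08061884499974924), np.float64(77.65052178386628))]
pad ctr [0.5538 0.1169] [(np.float64(0.14944013540436465), np.float64(168.43524809060284)), (np.float64(0.13589146254685236), np.float64(76.83537693157416))]
```

```bash
ls -t pics|head -1
```

```text
t_1375.png
```

View pics/t_1375.png

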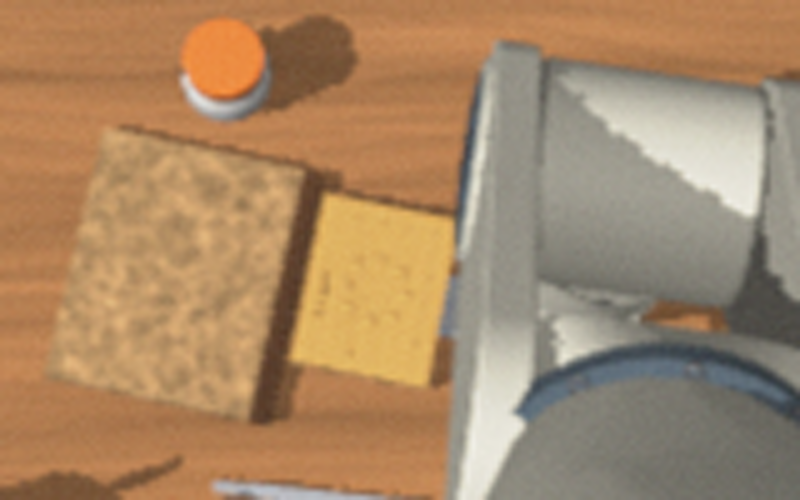

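The strip between cork edge (~x 300) and panel (~x 322) is almost all dark rail, so contact is near. I'll continue in small steps.

Request:
carry_out(plan=[-1,0.0006,0,0,0,-1,0.0006,0,0,0])

```text
t: 14.35
ee_pos: [0.5241, -0.081, 0.0415]
tool_rot: [0.0, 0.779, 0.627, -0.0]
wrist_force: [-0.3, 0.1, -1.4]
grip_width: 0.016
grip_force: 30.0
```

Request:
carry_out(plan=[-1,0.0006,0,0,0,-1,0.0006,0,0,0])

```text
t: 14.6
ee_pos: [0.5243, -0.0797, 0.0415]
tool_rot: [-0.0, 0.779, 0.627, -0.0]
wrist_force: [0.2, -0.7, -0.9]
grip_width: 0.0162
grip_force: 30.0
```

Request:
carry_out(plan=[-1,0.0006,0,0,0,-1,0.0006,0,0,0])

```text
t: 14.85
ee_pos: [0.5243, -0.079, 0.0415]
tool_rot: [0.0, 0.779, 0.627, -0.0]
wrist_force: [-2.0, -7.1, 1.8]
grip_width: 0.0156
grip_force: 30.0
```

Request:
carry_out(plan=[-1,0,0,0,0,-1,0,0,0,0,-1,0,0,0,0])

```text
t: 15.22
ee_pos: [0.5242, -0.0791, 0.0415]
tool_rot: [0.0, 0.779, 0.627, -0.0]
wrist_force: [-1.6, -5.6, 0.6]
grip_width: 0.0157
grip_force: 30.0
```

```bash
python3 c.py|grep -v ' tip\| pe'
python3 - <<'E'
import numpy as np
# tip (blade top-front) path rel. start, tip at panel x=-26 (4mm behind batten)
a=18; prev=None
d=66-0
for th in range(0,96,6):
    t=np.radians(th)
    if th<18:
        # rail edge (h 12.5) against end face or top edge
        g=max(18*np.cos(t)+16*np.sin(t) if 16*np.cos(t)-18*np.sin(t)<12.5 else 18/np.cos(t)+12.5*np.tan(t)-0*t, 18)
        P=np.array([-g-48*np.cos(t)+6*np.sin(t),48*np.sin(t)+6*np.cos(t)])
    else: P=np.array([-10*np.sin(t)-66*np.cos(t),66*np.sin(t)])
    print(th,np.round(P-[-66,6],1));
E
```

```text
{'t': np.float64(15.225), 'ee_pos': array([ 0.5242, -0.0791,  0.0415]), 'tool_rot': array([ 0.0001,  0.7788,  0.6273, -0.0005]), 'wrist_force': array([-1.6053, -5.5704,  0.6159]), 'ft_torque': array([-1.1879,  0.5166, -0.0323]), 'grip_width': np.float64(0.0157), 'grip_force': np.float64(30.0)}
tool x ang 77.70104651286555
panel ctr [0.543  0.0103] [(np.float64(0.0999979525980695), np.float64(167.52525922617647)), (np.float64(0.0812447008012466), np.float64(77.0601733290984))]
pad ctr [0.5543 0.1156] [(np.float64(0.1533949999465498), np.float64(167.42416608419035)), (np.float64(0.1334297281667986), np.float64(75.81577383075792))]
0 [0. 0.]
6 [-0.5  5. ]
12 [-0.6  9.8]
18 [ 0.1 14.4]
24 [ 1.6 20.8]
30 [ 3.8 27. ]
36 [ 6.7 32.8]
42 [10.3 38.2]
48 [14.4 43. ]
54 [19.1 47.4]
60 [24.3 51.2]
66 [30.  54.3]
72 [36.1 56.8]
78 [42.5 58.6]
84 [49.2 59.6]
90 [56. 60.]
```

Pressed squarely at 5.8 N for 0.5 s, so step 1 should be met. I'll back off 4 mm and start lifting.

Request:
carry_out(plan=[-1,-0.002,0,0,0,-1,-0.002,0,0,0,-1,0,0,-0.0025,0,-1,-0.0005,0,-0.005,0,-1,0,0,-0.0048,0,-1,0.0007,0,-0.0046,0,-1,0.0015,0,-0.0064,0,-1,0.0022,0,-0.0062,0,-1,0,0,0,0])

```text
t: 16.7
ee_pos: [0.525, -0.0786, 0.0716]
tool_rot: [0.0, 0.779, 0.627, 0.0]
wrist_force: [0.5, -0.6, -2.8]
grip_width: 0.0159
grip_force: 30.0
```

```bash
cat > d.py <<'E'
from h import *
s=robot.state(); print({k:np.round(s[k],3) for k in('t','ee_pos','wrist_force','ft_torque')})
p=robot.read_camera('scene'); cv2.imwrite('pics/l_%d.png'%(s['t']*100),cv2.resize(cv2.cvtColor(p['pixels'][130:280,140:340],cv2.COLOR_RGB2BGR),None,fx=4,fy=4,interpolation=cv2.INTER_CUBIC))
cv2.imwrite('pics/l.png',cv2.imread('pics/l_%d.png'%(s['t']*100)))
E
python3 d.py
```

```text
{'t': np.float64(16.7), 'ee_pos': array([ 0.525, -0.079,  0.072]), 'wrist_force': array([ 0.493, -0.64 , -2.798]), 'ft_torque': array([-0.288,  0.113, -0.02 ])}
```

View pics/l.png

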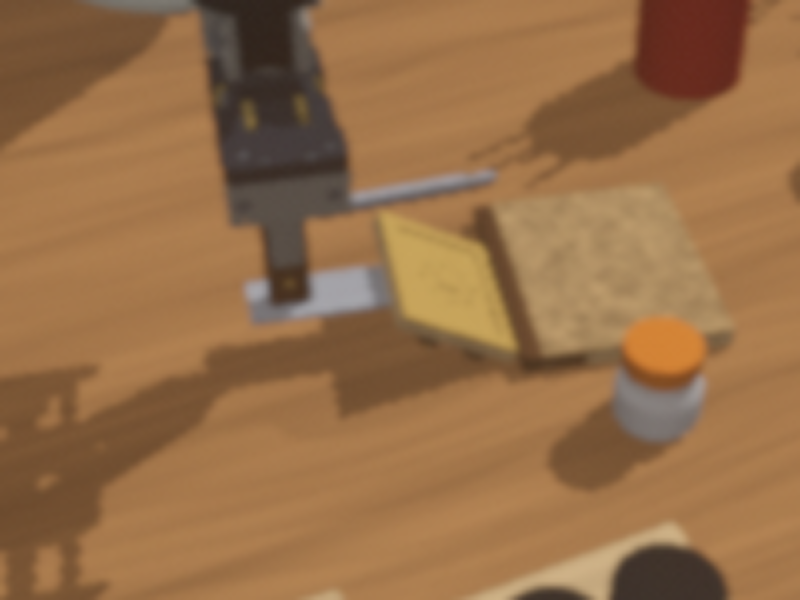

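The panel is tilted about 30° on the blade, its far edge at the rail (~(500,285)). I'll carry on along the arc.

Request:
carry_out(plan=[-1,0.0029,0,-0.0058,0,-1,0.0036,0,-0.0054,0,-1,0.0041,0,-0.0048,0,-1,0.0047,0,-0.0044,0,-1,0.0052,0,-0.0038,0,-1,0.0057,0,-0.0031,0,-1,0.0061,0,-0.0025,0,-1,0,0,0,0])

```text
t: 17.75
ee_pos: [0.5317, -0.0467, 0.101]
tool_rot: [0.0, 0.779, 0.627, 0.0]
wrist_force: [0.2, 0.1, -1.7]
grip_width: 0.016
grip_force: 30.0
```

```bash
python3 d.py
```

```text
{'t': np.float64(17.75), 'ee_pos': array([ 0.532, -0.047,  0.101]), 'wrist_force': array([ 0.221,  0.056, -1.658]), 'ft_torque': array([-0.149,  0.1  , -0.023])}
```

View pics/l.png

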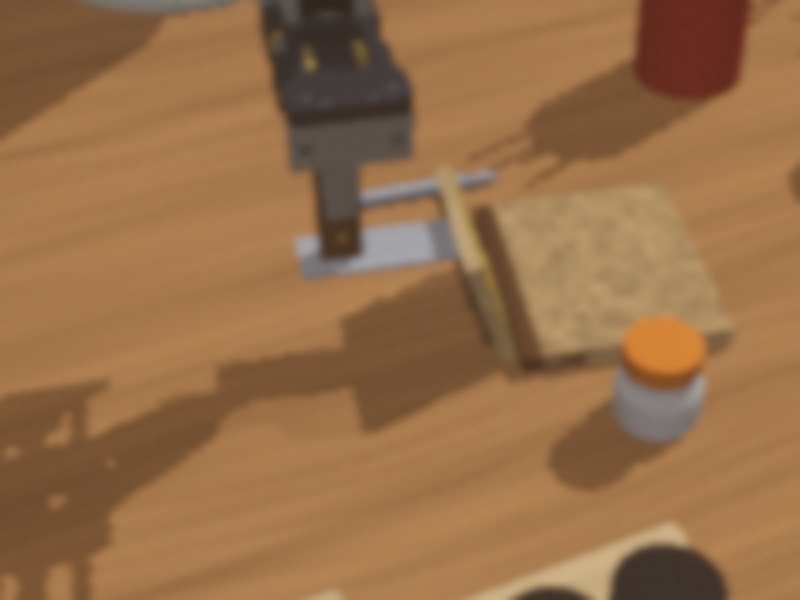

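The panel stands at about 70° (~(470,265)) with the blade behind it. I'll push on past vertical.

Request:
carry_out(plan=[-1,0.0064,0,-0.0018,0,-1,0.0067,0,-0.001,0,-1,0.0068,0,-0.0004,0,-1,0.006,0,0,0,-1,0.006,0,0,0,-1,0.006,0,0,0,-1,0.006,0,0,0,-1,0.006,0,0,0,-1,0.006,0,0,0,-1,0,0,0,0,-1,0,0,0,0])

```text
t: 19.18
ee_pos: [0.5433, 0.0075, 0.1039]
tool_rot: [0.0, 0.779, 0.627, -0.0]
wrist_force: [-0.2, 0.0, -1.1]
grip_width: 0.0158
grip_force: 30.0
```

```bash
python3 d.py
```

```text
{'t': np.float64(19.175), 'ee_pos': array([0.543, 0.007, 0.104]), 'wrist_force': array([-0.18 ,  0.047, -1.111]), 'ft_torque': array([-0.086,  0.085,  0.04 ])}
```

View pics/l.png

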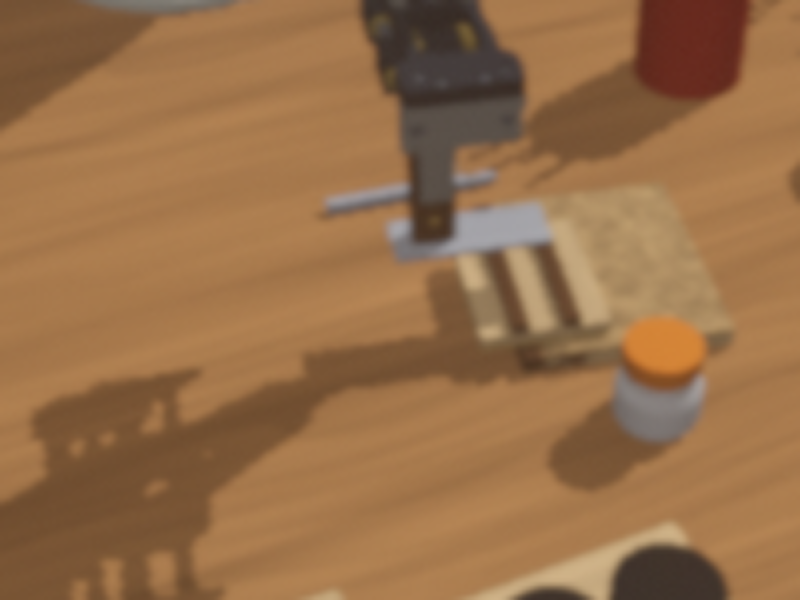

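The panel lies face down, battens up (~(535,285)), across rail and pad, with the blade above it. I'll withdraw and measure.

Request:
carry_out(plan=[-1,-0.01,0,-0.01,0,-1,-0.05,0,0,0,-1,-0.05,0,0,0,-1,-0.05,0,0,0,-1,0,0,0.04,0,-1,0,0,0.025,0,-1,0,0,0,0,-1,0,0,0,0])

```text
t: 20.23
ee_pos: [0.5099, -0.1493, 0.0501]
tool_rot: [0.001, 0.779, 0.627, 0.0]
wrist_force: [-0.5, 0.2, -1.1]
grip_width: 0.0161
grip_force: 30.0
```

Run:
```python
from h import *
np.set_printoptions(precision=4,suppress=True)
s=robot.state(); print(s['ee_pos'],s['wrist_force'])
th=np.radians(77.3); u=np.array([np.cos(th),np.sin(th)]); v=np.array([-u[1],u[0]])
for n in('top','scene'):
    p=robot.read_camera(n)
    for q,z in(('panel',.029),('pad',0)):
        for x in robot.pinpoint(p,q)[:1]: w=at(p,x['location'],z)[:2]; print(n,q,x['confidence'],w)
        if q=='panel': P=w
        else: print(' rel',(P-w)@u,(P-w)@v)
    if n=='top': cv2.imwrite('pics/f.png',cv2.resize(cv2.cvtColor(p['pixels'][140:240,190:350],cv2.COLOR_RGB2BGR),None,fx=5,fy=5,interpolation=cv2.INTER_CUBIC))
```

```text
[ 0.5099 -0.1493  0.0501] [-0.4861  0.2323 -1.0598]
top panel 0.74 [ 0.5144 -0.0777]
top pad 0.61 [0.5596 0.1175]
 rel -0.2002968986328604 0.0012404972347842156
scene panel 0.68 [0.5662 0.0642]
scene pad 0.77 [0.5513 0.1339]
 rel -0.0647016110294024 -0.029861396253702162
```

View pics/f.png

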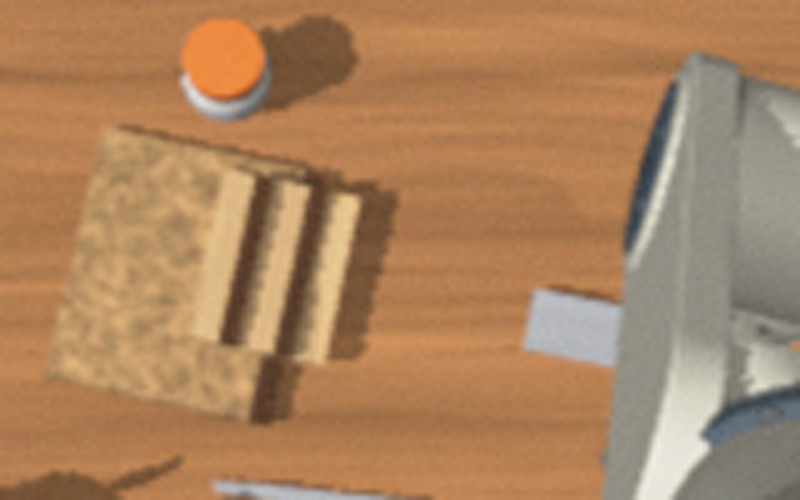

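The panel lies squarely face down (corners ~(225,170), (327,362)), its centre about 56 mm before the pad's centre and 15 mm to the side, inside limits. Next I set the lifter down.

Request:
carry_out(plan=[-1,0,0,0.006,0,-1,0,0,0.002,0,-1,0,0,0.001,0,-1,0,0,0,0,-1,0,0,0,0])

```text
t: 21.15
ee_pos: [0.5089, -0.1487, 0.0402]
tool_rot: [-0.0, 0.779, 0.627, -0.0]
wrist_force: [-2.0, 1.2, 6.4]
grip_width: 0.0161
grip_force: 30.0
```

Request:
carry_out(plan=[-1,0,0,-0.0003,0,0,0,0,0,0,0,0,0,0,0,0,0,0,0,0,0,0,0,0,0,0,0,0,0,0])

```text
t: 21.9
ee_pos: [0.5092, -0.1488, 0.0403]
tool_rot: [0.0, 0.779, 0.627, -0.0]
wrist_force: [1.0, 0.5, 0.3]
grip_width: 0.0459
grip_force: 0.0
```

Request:
carry_out(plan=[0,0,0,-0.02,0,0,0,0,-0.04,0,0,0,0,-0.05,0,0,0,0,-0.05,0,0,0,0,-0.02,0,0,0,0,0,0,0,0,0,0,0])

```text
t: 22.78
ee_pos: [0.5086, -0.1486, 0.2191]
tool_rot: [-0.001, 0.779, 0.627, -0.0]
wrist_force: [-0.2, 0.7, -0.0]
grip_width: 0.0461
grip_force: 0.0
```

Run:
```python
from h import *
p=robot.read_camera('scene'); cv2.imwrite('pics/e.png',cv2.resize(cv2.cvtColor(p['pixels'][130:280,120:320],cv2.COLOR_RGB2BGR),None,fx=4,fy=4,interpolation=cv2.INTER_CUBIC))
```

```text
(no output)
```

View pics/e.png

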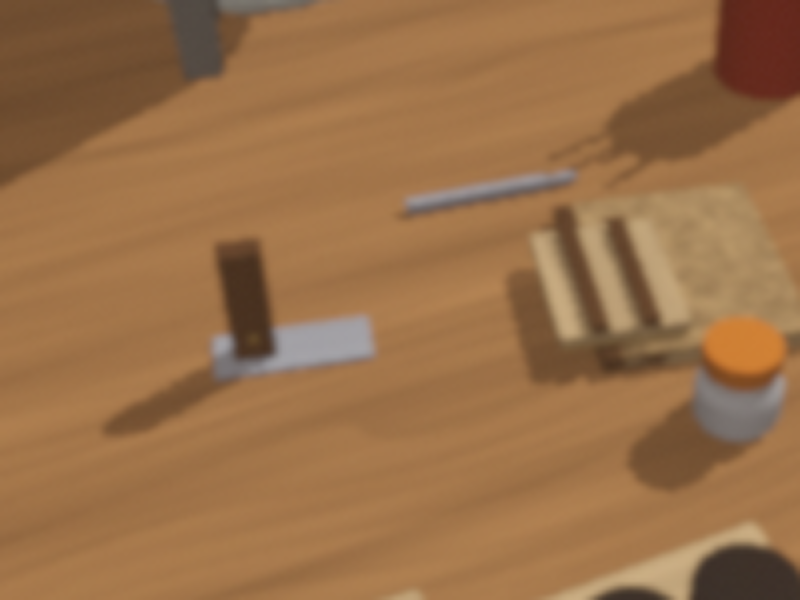

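The lifter stands on its blade (~(290,345)), well clear of the panel, which lies flat face down on pad and rail (~(610,280)).

```bash
python3 -c "
from workcell import robot
print(robot.finish_job())"
```

```text
the job is handed in; nothing more can be done
None
```

I turned the panel over the rail and handed the job in; the last pictures show it face down on the pad, about 56 mm before the pad's centre, with the lifter standing clear on its blade, but the hand-in returned no verdict.

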